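# Press the T-handle bike pump into its foam pocket

## Task

On the console lie two bicycle pumps and a foam insert with one T-shaped pocket. Take the pump with the wide cross handle, lay it in the pocket the way round that fits, press it fully home against the floor of the pocket, and let go. Do not drop it.

Things in the scene. Friction and masses are not known exactly. Their poses are not given: they have to be found in the camera images.
- pump: Plastic hand pump with a wide T handle, 0.16 kg, lying flat. Body 26 mm wide, 34 tall, from x = -75 to +47 mm; black cross handle 80 mm wide (y), 34 tall, from x = +47 to +75 mm. Origin: on the underside, on the centre line, midway along the 150 mm length, near the centre of mass. x points to the handle, z up. A bystander looks alike but is straight, without cross handle.
- pump_handle (a point): Centre of the top face of the pump's cross handle: 61 mm towards +x and 34 mm above the pump's origin.
- foam: Fixed foam insert 210 x 150 mm on a thin metal sheet (222 x 162 x 4 mm); its top is 28 mm above the console. It has one T-shaped pocket, 18 mm deep, with 6 mm of room around the pump and a sloping mouth 10 mm wider each side. Origin: at console height, where the pump's origin belongs seen from above. x points to the wide (handle) end of the pocket: the pump fits only with its x along this x.
- pocket (a point): Pocket floor, 10 mm above the console, above the foam's origin, same axes. The pump's origin comes here. Springy foam lips in both sides of the narrow part stop the pump about 7 mm above the floor; a push of about 15 to 20 N straight down on the pump near its origin pushes it past them, and they then hold it. Home, the pump's top is 44 mm above the console, 16 mm proud of the foam.
Mind the look-alikes: they are no part of the job. What is shaped like the pump but blue is not meant.

How it is judged:
At the end, for the whole second after the job is handed in: The T-handle pump lies fully home in the T-shaped pocket: its underside within 4.5 mm of the pocket floor, its origin within 12 mm of the foam's, its handle at the wide end, its length within 10 degrees of the pocket's, level within 5 degrees and at rest (z of pump in the frame of foam below 0.0145 m and horizontal distance between pump and foam below 0.012 m and x of pump_handle in the frame of foam above 0.03 m and angle between the x axis of pump and the x axis of foam, either way round below 0.175 rad and angle between pump's own z axis and vertical below 0.09 rad and linear speed of pump below 0.02 m/s); the robot touches nothing.
It fails at once if the pump is let go in the air (its underside over 45 mm above the console with no finger on it) (height (world z) of pump above 0.045 m and contact force between the fingers and pump below 0.02 N).
It also fails if it takes over 45 s, if anything falls off the work surface, if the arm or the gripper's body presses on something with over 40 N, if the wrist force passes 120 N, or if a joint passes its speed limit or range.

## Robot

A 6-joint arm with a two-finger parallel gripper is mounted at the origin on the work surface. World frame = base frame: x ahead of the robot, y to its left, z up, the work surface at z = 0. Lengths are in m, angles in rad, forces in N, time in s.
With the tool pointing down it reaches from about 0.3 to 0.775 m from the base axis. Payload 14.6 kg.
Tool frame: the origin (TCP) lies at the centre of the arm's flange, where the gripper is bolted on; the fingertips stand 199 mm ahead of it and the grasp point (between the pads) lies 180 mm ahead of it; z points along the fingers, y is the line along which they close (so a half turn about z gives the same grasp; the last joint's range is limited). The gripper opens to 94 mm and grips with 3 to 60 N. Pads are 16 mm wide; open, the fingers measure 119 mm over their backs; the gripper's body (75 mm by 177 mm) begins 78 mm behind the grasp point.
Start: joints at [-1.21, 0.3, 1.521, -0, 1.321, -0.067], TCP at [0.228, -0.5, 0.405] pointing down, gripper open.
Joint ranges: [-3.03, 3.03], [-0.79, 2.21], [0.23, 2.52], [-1.04, 4.18], [0, 3.07], [-2.55, 2.55]. Speed limits (rad/s): [2.22, 2.22, 2.57, 3.14, 3.14, 3.14].

## Interface

Orientations are given as a unit quaternion [x, y, z, w].
In Python, from rig import get_obs, get_image, close_job gives the robot as it stands. The module is installed in compiled form; this text tells all that it offers.
- The arm moves only by the shell command python3 -m pendant 'ROWS' [OPENING] [FORCE]. ROWS is JSON, a list of rows, each a list of 2 entries, a list of its own where there are three numbers: the shift along the tool's x, y, z in cm, then the turn about the tool's z in rad. In form: [[[x, y, z], yaw], ...]. A call has 1 to 8 rows; each row shifts and turns the commanded pose from where the row before left it, along the tool's axes as they then stand; what a row does not reach is not made up. A row lasts 1/8 s, in which the tool goes at most 62.5 mm and 10.7 degrees, less where a joint would pass 70% of its speed; a pose out of reach is approached as far as the arm can. A call with a gripper value outside its range is refused whole. OPENING is the finger opening in cm, from 0 to 9.4, set as the call begins (- or left out, the last holds). The fingers move at their own pace and stop on an object; FORCE is the grip in N (left out, the last holds). Time passes only in rows, so rows that do not move let the fingers close. It gives the time, the measured TCP pose, the force, the opening and the grip force at its end, in the units of the state.
- get_obs(): the state, without advancing time (a new reading comes with each control period).
- get_image(name): name is "scene" or "side" or "wrist"; returns a dict with "color" (420x560x3 uint8, red, green, blue), "mtx" (3x3 intrinsics, pixels), "dist_coeffs" ([k1, k2, p1, p2, k3] as OpenCV has them; the pictures are not rectified), "world_from_camera" (4x4, takes a point from camera to world coordinates). Camera axes: x right, y down, z forward; pixel columns grow to the right and rows downward; lengths in m; the calibration is good to about 2 mm. A picture is of the moment at which its call begins. There is no depth.
- close_job(): hands the job in; it is judged then, once.
The state is a dict: "t": time; "joint_positions": joint angles; "joint_vel": joint speeds; "joint_torque": joint torques, N m; "eef_pos": TCP position; "eef_rot": TCP orientation; "wrist_force": force on the tool from outside, world axes, zero at the start; "moment": the same for the moment, N m; "grip_width": finger opening in m; "grip_force": force on a finger pad.
Only numpy, scipy, OpenCV 4.12 (cv2) and the standard library are available. Lean on these libraries where they do the work, as an engineer would, in place of code of your own. Each camera call takes 0.05 s, during which the arm holds its last target. There are 200 camera calls.

## Working session

There is one attempt and no reset: what is moved stays moved. The work goes in short steps, Python scripts to look and compute and a shell command to move; the robot and the scene stay as the last step left them, time stands still between calls to the robot, and variables do not carry over. Pictures are saved under pics/ and viewed, at most 11 in all, crops included, and the job is handed in when it is done.

```bash
mkdir -p pics
cat > h.py <<'E'
import numpy as np,cv2
from rig import get_obs,get_image,close_job
def ray(im,px,z):
    p=cv2.undistortPoints(np.float32(px).reshape(-1,1,2),im["mtx"],np.float64(im["dist_coeffs"])).reshape(-1,2)
    T=np.array(im["world_from_camera"]);d=np.c_[p,np.ones(len(p))]@T[:3,:3].T
    o=T[:3,3];return o+d*((z-o[2])/d[:,2])[:,None]
def save(im,n): cv2.imwrite("pics/"+n,im["color"][:,:,::-1])
E
python3 - <<'E'
from h import *
o=get_obs();print(o)
ims=[get_image(n) for n in("scene","side")]
cv2.imwrite("pics/a.png",cv2.resize(np.hstack([i["color"] for i in ims]),(800,300))[:,:,::-1])
for n,i in zip(("scene","side"),ims):
    save(i,n+".png");print(np.round(i["world_from_camera"],3))
E
```

```text
{'t': 0.0, 'joint_positions': array([-1.20959218e+00,  3.00476626e-01,  1.52159835e+00,  3.41152553e-05,
        1.32070935e+00, -6.65998168e-02]), 'joint_vel': array([ 0.00048443,  0.00101358, -0.00076123, -0.00024344,  0.00096586,
       -0.00132589]), 'joint_torque': array([-1.49367293e-03, -5.31812990e+01, -3.52732301e+01,  7.07569672e-02,
        2.44608679e-02, -8.87944020e-05]), 'eef_pos': array([ 0.22816734, -0.50039987,  0.40407586]), 'eef_rot': array([ 9.77210789e-01,  2.12270391e-01, -7.11048956e-05, -5.91805586e-04]), 'wrist_force': array([ 0.33271439, -0.45382168,  0.16390518]), 'moment': array([0.02421929, 0.00963171, 0.01598927]), 'grip_force': 0.0, 'grip_width': 0.09396716324283817}
[[ 0.722  0.47  -0.509  1.026]
 [ 0.692 -0.506  0.515 -0.495]
 [-0.016 -0.723 -0.69   0.702]
 [ 0.     0.     0.     1.   ]]
[[ 0.857 -0.284  0.429  0.253]
 [-0.515 -0.454  0.727 -0.479]
 [-0.012 -0.844 -0.536  0.408]
 [ 0.     0.     0.     1.   ]]
```

View pics/scene.png

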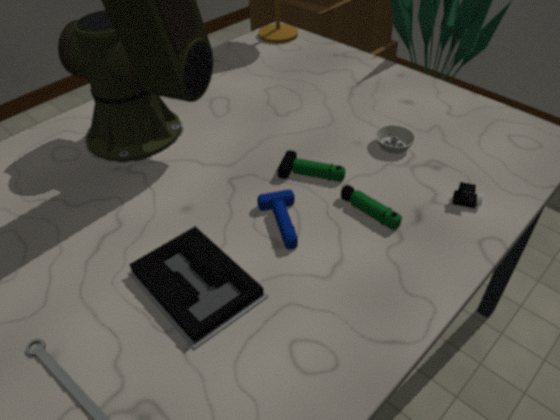

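View pics/side.png

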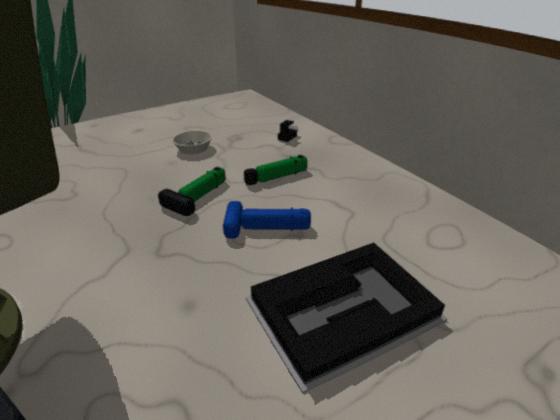

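The candidates in the scene view are:
- green with a black cross handle at (312,167)
- green straight at (371,206)
- blue T at (280,215)

The first one fits: it is green, with a wide black cross bar. The second has no cross bar and the third is blue. The pocket's wide end points to the lower right, around (215,305).

```bash
cat > m.py <<'E'
from h import *
for n,rp,rf in (("scene",(265,140,350,190),(120,220,270,350)),("side",(150,160,232,220),(240,235,455,390))):
    im=get_image(n);c=im["color"];hsv=cv2.cvtColor(c,cv2.COLOR_RGB2HSV)
    g=cv2.inRange(hsv,(45,100,30),(85,255,255));k=cv2.inRange(hsv,(0,0,0),(180,255,45))
    def sub(m,r):
        o=np.zeros_like(m);o[r[1]:r[3],r[0]:r[2]]=m[r[1]:r[3],r[0]:r[2]];return o
    def big(m): return max(cv2.findContours(m,cv2.RETR_EXTERNAL,cv2.CHAIN_APPROX_NONE)[0],key=cv2.contourArea)
    def cen(q): M=cv2.moments(q);return [M["m10"]/M["m00"],M["m01"]/M["m00"]]
    b=big(sub(g,rp));h=big(sub(k,rp))
    P=ray(im,[cen(b),cen(h)],0.018)
    d=P[1]-P[0];print(n,"body,handle px",np.round([cen(b),cen(h)]),"W",P.round(4).tolist(),"dist",np.linalg.norm(d),"yaw",np.arctan2(d[1],d[0]))
    f=cv2.convexHull(big(sub(k,rf)))
    for e in np.arange(3,20,.5):
        a=cv2.approxPolyDP(f,e,True)
        if len(a)<=5:break
    Q=ray(im,a[:,0],0.028);print("foam px",a[:,0].tolist(),Q.round(4).tolist(),np.linalg.norm(Q-np.roll(Q,-1,0),axis=1).round(3))
    if n=="scene":
        cv2.imwrite("pics/crop.png",np.hstack([cv2.resize(c[135:240,250:415],None,fx=3,fy=3,interpolation=2),cv2.resize(c[220:350,120:275],(300,315))])[:,:,::-1])
E
python3 m.py
```

```text
scene body,handle px [[317. 169.]
 [303. 169.]] W [[0.4726, 0.1879, 0.018], [0.4481, 0.1662, 0.018]] dist 0.032771687437975566 yaw -2.416115309304507
foam px [[196, 228], [261, 287], [262, 295], [193, 342], [131, 264]] [[0.4262, -0.1282, 0.028], [0.6259, -0.1434, 0.028], [0.6397, -0.1545, 0.028], [0.626, -0.297, 0.028], [0.4112, -0.2721, 0.028]] [0.2   0.018 0.143 0.216 0.145]
side body,handle px [[203. 184.]
 [186. 198.]] W [[0.4753, 0.1893, 0.018], [0.4273, 0.1576, 0.018]] dist 0.05755717320334842 yaw -2.558496572230766
foam px [[443, 304], [436, 319], [305, 383], [251, 287], [373, 243]] [[0.6143, -0.2897, 0.028], [0.5866, -0.3018, 0.028], [0.3989, -0.2863, 0.028], [0.4177, -0.1286, 0.028], [0.6243, -0.1442, 0.028]] [0.03  0.188 0.159 0.207 0.146]
```

View pics/crop.png

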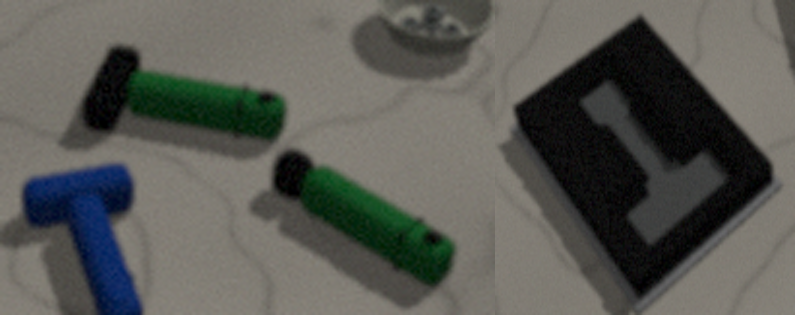

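The crop confirms it: the green pump with the black T handle, at about (312,167), is the one. The pocket's wide end is at the +x side. I'll move over the foam for a closer look with the wrist camera.

```bash
python3 -m pendant '[[[4,-1.7,0],0.05],[[4.5,-1.9,0],0.05],[[4.5,-1.9,0],0.05],[[4.5,-1.9,0],0.05],[[4.5,-1.9,0],0],[[4.5,-1.9,0],0],[[0,0,0],0],[[0,0,0],0]]'
python3 - <<'E'
from h import *
im=get_image("wrist");save(im,"w1.png");print(np.round(im["world_from_camera"],3))
E
```

```text
t: 1.2
eef_pos: [0.4457, -0.3139, 0.4044]
eef_rot: [0.994, 0.114, -0.0, -0.0]
wrist_force: [-0.3, -0.8, 0.0]
grip_width: 0.094
grip_force: 0.0
[[ 0.226 -0.936 -0.271  0.524]
 [-0.974 -0.217 -0.062 -0.294]
 [-0.001  0.279 -0.96   0.384]
 [ 0.     0.     0.     1.   ]]
```

View pics/w1.png

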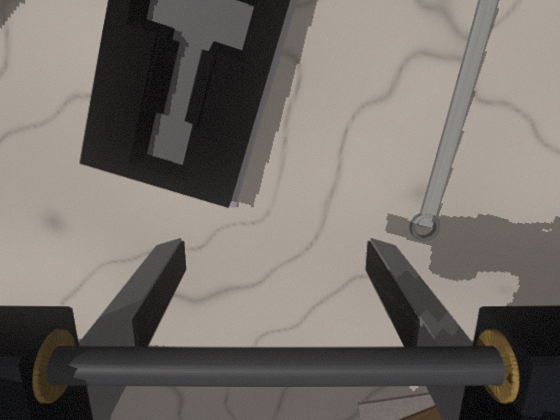

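The foam is at upper left, with the pocket's narrow end at (170,140) and its wide end at (205,20). I'll centre it next.

```bash
python3 -m pendant '[[[3,-3,-1],0.05],[[3,-3,-1],0.05],[[3,-3,-1],0.05],[[2,-1,0],0.05],[[0,0,0],0],[[0,0,0],0]]'
python3 - <<'E'
from h import *
im=get_image("wrist");save(im,"w2.png")
E
```

```text
t: 2.0
eef_pos: [0.537, -0.1988, 0.4345]
eef_rot: [1.0, 0.014, -0.0, -0.0]
wrist_force: [0.4, -0.4, -0.5]
grip_width: 0.0937
grip_force: 0.0
```

View pics/w2.png

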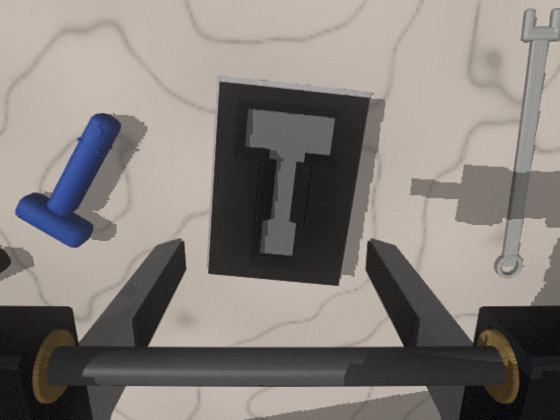

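```bash
cat > f.py <<'E'
from h import *
im=get_image("wrist");c=im["color"];hsv=cv2.cvtColor(c,cv2.COLOR_RGB2HSV)
m=np.zeros(c.shape[:2],np.uint8);m[100:262,232:345]=255
g=cv2.inRange(hsv,(0,0,50),(180,80,140))&m
g=cv2.morphologyEx(g,cv2.MORPH_OPEN,np.ones((3,3),np.uint8))
q=max(cv2.findContours(g,0,1)[0],key=cv2.contourArea)
W=ray(im,q[:,0],0.010)[:,:2].astype(np.float32)
(cx,cy),s,a=r=cv2.minAreaRect(W);print("rect",r);print(cv2.boxPoints(r))
k=cv2.inRange(hsv,(0,0,0),(180,255,40));n=np.zeros_like(k);n[75:290,200:375]=255
h=cv2.convexHull(max(cv2.findContours(k&n,0,1)[0],key=cv2.contourArea))
W=ray(im,h[:,0],0.028)[:,:2].astype(np.float32);print("foam",cv2.minAreaRect(W))
# tail vs handle ends along axis
E
python3 f.py
```

```text
rect ((0.5160385370254517, -0.20647460222244263), (0.09248950332403183, 0.16256676614284515), 85.8300552368164)
[[ 0.43160763 -0.2466864 ]
 [ 0.59374404 -0.25850746]
 [ 0.60046947 -0.1662628 ]
 [ 0.43833303 -0.15444174]]
foam ((0.5161327123641968, -0.21150782704353333), (0.13636469841003418, 0.19031837582588196), 85.48960876464844)
```

```bash
python3 -m pendant '[[[-0.7,-4.7,0],0],[[-0.7,-4.7,0],0],[[-0.7,-4.7,0],0],[[-0.7,-4.7,0],0],[[-0.7,-4.7,0],0],[[-0.7,-4.7,0],0],[[-0.7,-4.7,0],0],[[-0.7,-4.7,0],0]]'
python3 -m pendant '[[[0,0,0],-0.15],[[0,0,0],-0.15],[[0,0,0],-0.15],[[0,0,0],-0.15],[[0,0,0],0],[[0,0,0],0]]'
python3 - <<'E'
from h import *
im=get_image("wrist");save(im,"w3.png")
E
```

```text
t: 3.1
eef_pos: [0.4708, 0.1772, 0.4349]
eef_rot: [1.0, 0.014, 0.0, -0.0]
wrist_force: [-0.1, 0.3, 0.5]
grip_width: 0.0937
grip_force: 0.0
t: 3.85
eef_pos: [0.4713, 0.1762, 0.4347]
eef_rot: [0.952, 0.307, 0.0, 0.0]
wrist_force: [0.3, -0.5, -0.4]
grip_width: 0.0938
grip_force: 0.0
```

View pics/w3.png

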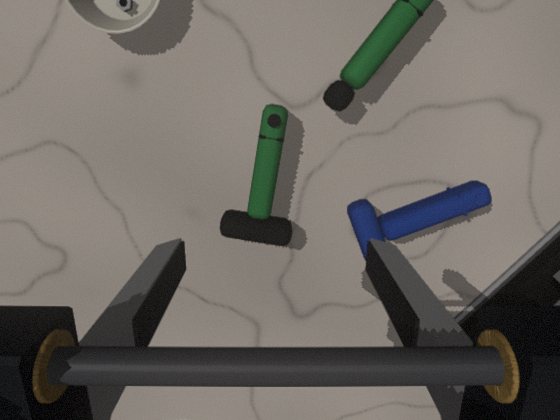

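```bash
cat > p.py <<'E'
from h import *
from scipy.spatial.transform import Rotation as R
im=get_image("wrist");c=im["color"];hsv=cv2.cvtColor(c,cv2.COLOR_RGB2HSV)
def big(m,r):
    o=np.zeros_like(m);o[r[1]:r[3],r[0]:r[2]]=m[r[1]:r[3],r[0]:r[2]]
    return max(cv2.findContours(o,0,1)[0],key=cv2.contourArea)[:,0]
g=cv2.inRange(hsv,(45,80,20),(85,255,255));k=cv2.inRange(hsv,(0,0,0),(180,255,55))
G=ray(im,big(g,(230,90,300,230)),0.018)[:,:2].astype(np.float32)
H=ray(im,big(k,(210,200,300,255)),0.018)[:,:2].astype(np.float32)
rg,rh=cv2.minAreaRect(G),cv2.minAreaRect(H);print(rg,rh)
u=np.array(rh[0])-rg[0];print("dist",np.linalg.norm(u),"(75)");yaw=np.arctan2(u[1],u[0]);u/=np.linalg.norm(u)
o=(np.array(rg[0])+14*u*.001+np.array(rh[0])-61*u*.001)/2
ob=get_obs();X=R.from_quat(ob["eef_rot"]).as_matrix()
print("yaw",yaw,"origin",o,"tool yaw",np.arctan2(X[1,0],X[0,0]))
d=np.r_[o,0]-np.r_[ob["eef_pos"][:2],0];print("shift tool",X.T@d*100,"z",ob["eef_pos"][2])
E
python3 p.py
```

```text
((0.47072482109069824, 0.18997357785701752), (0.12417268007993698, 0.02510916255414486), 26.275182723999023) ((0.41078323125839233, 0.1602444052696228), (0.045537665486335754, 0.08073769509792328), 26.11602783203125)
dist 0.06690902700200849 (75)
yaw -2.6811750116988406 origin [0.4618069  0.18555057] tool yaw 0.6254338153905732
shift tool [-2.30837837e-01 -1.30187805e+00 -1.03083773e-04] z 0.4347146699876746
```

```bash
python3 -m pendant '[[[0,0,0],0.167],[[-0.8,-1.25,3],0],[[0,0,4.5],0],[[0,0,4.5],0],[[0,0,3],0],[[0,0,2],0],[[0,0,0],0],[[0,0,0],0]]'
python3 - <<'E'
from h import *
im=get_image("side");im2=get_image("scene");cv2.imwrite("pics/g.png",np.hstack([cv2.resize(im["color"][130:230,130:250],(400,333)),cv2.resize(im2["color"][110:230,230:374],(400,333))])[:,:,::-1])
E
```

```text
t: 4.95
eef_pos: [0.4588, 0.1843, 0.2656]
eef_rot: [0.974, 0.228, 0.001, -0.0]
wrist_force: [-0.2, -0.5, 0.2]
grip_width: 0.0938
grip_force: 0.0
```

View pics/g.png

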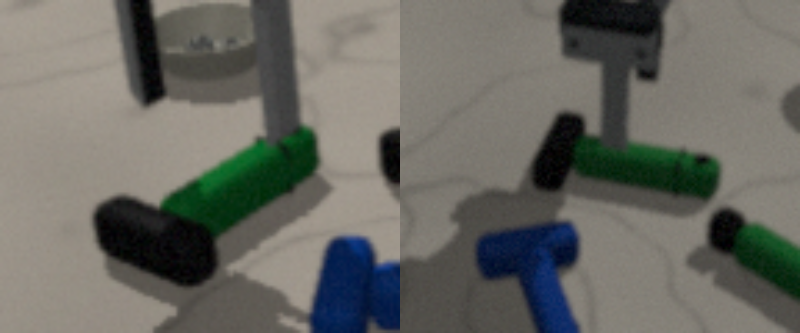

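The fingers straddle the green body. I'll descend and grip.

```bash
python3 -m pendant '[[[0,0,3],0],[[0,0,1.8],0],[[0,0,0.5],0],[[0,0,0],0]]'
python3 -m pendant '[[[0,0,0],0],[[0,0,0],0],[[0,0,0],0],[[0,0,0],0],[[0,0,0],0],[[0,0,0],0]]' 2 30
python3 -m pendant '[[[0,0,-1],0],[[0,0,-2],0],[[0,0,-3],0],[[0,0,-3],0],[[0,0,0],0]]'
```

```text
t: 5.55
eef_pos: [0.4588, 0.1843, 0.2123]
eef_rot: [0.974, 0.228, 0.0, -0.0]
wrist_force: [-0.8, 0.5, 0.6]
grip_width: 0.0942
grip_force: 0.0
t: 6.3
eef_pos: [0.4586, 0.1842, 0.2116]
eef_rot: [0.974, 0.228, 0.0, -0.0]
wrist_force: [0.6, 0.1, 0.2]
grip_width: 0.0377
grip_force: 0.0
t: 6.92
eef_pos: [0.4588, 0.1843, 0.3038]
eef_rot: [0.974, 0.228, 0.002, -0.0]
wrist_force: [-0.0, 0.2, -2.2]
grip_width: 0.0259
grip_force: 30.0
```

The fingers were still closing when I lifted, so the grip is shallow. I'll set the pump back down and regrip.

```bash
python3 -m pendant '[[[0,0,3],0],[[0,0,3],0],[[0,0,1.2],0],[[0,0,0.3],0],[[0,0,0.3],0],[[0,0,0],0]]'
python3 - <<'E'
from h import *
im=get_image("side");im2=get_image("scene");cv2.imwrite("pics/g2.png",np.hstack([cv2.resize(im["color"][130:230,130:250],(400,333)),cv2.resize(im2["color"][110:230,230:374],(400,333))])[:,:,::-1])
E
```

```text
t: 7.68
eef_pos: [0.4587, 0.1842, 0.2241]
eef_rot: [0.974, 0.228, 0.0, -0.0]
wrist_force: [-0.3, 0.1, -1.0]
grip_width: 0.0259
grip_force: 30.0
```

View pics/g2.png

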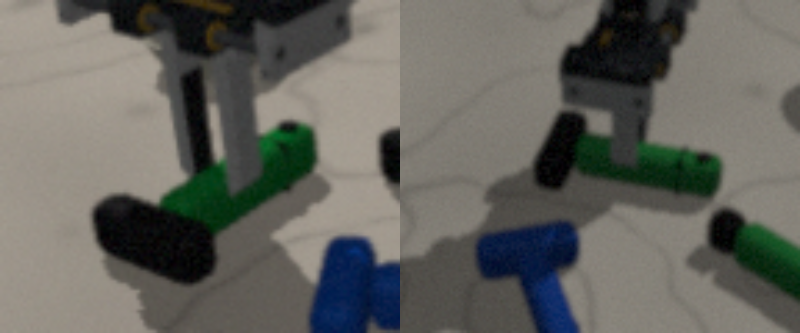

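```bash
python3 -m pendant '[[[0,0,0.2],0],[[0,0,0.2],0],[[0,0,0],0]]'
python3 -m pendant '[[[0,0,0],0],[[0,0,0],0],[[0,0,0.4],0],[[0,0,0.4],0],[[0,0,0],0]]' 4.2 30
python3 -m pendant '[[[0,0,0],0],[[0,0,0],0],[[0,0,0],0],[[0,0,0],0],[[0,0,0],0]]' 1.5 30
```

```text
t: 8.15
eef_pos: [0.4593, 0.1846, 0.2226]
eef_rot: [0.974, 0.228, 0.002, -0.0]
wrist_force: [-8.8, -1.9, 33.1]
grip_width: 0.0257
grip_force: 30.0
t: 8.78
eef_pos: [0.4585, 0.1842, 0.2111]
eef_rot: [0.974, 0.228, -0.001, 0.0]
wrist_force: [0.4, -0.2, 0.2]
grip_width: 0.0419
grip_force: 0.0
t: 9.4
eef_pos: [0.4586, 0.1842, 0.2117]
eef_rot: [0.974, 0.228, 0.0, -0.0]
wrist_force: [-0.9, -0.0, 0.8]
grip_width: 0.0261
grip_force: 30.0
```

```bash
python3 -m pendant '[[[0,0,-1.5],0],[[0,0,-3],0],[[0,0,-3],0],[[0,0,-1.5],0],[[0,0,0],0]]'
python3 -m pendant '[[[-1.5,4.7,0],0],[[-1.5,4.7,0],0],[[-1.5,4.7,0],0],[[-1.5,4.7,0],0],[[-1.5,4.7,0],0],[[-1.5,4.7,0],0],[[-1.5,4.7,0],0],[[-1.5,4.7,0],0]]'
python3 -m pendant '[[[0,0,0],-0.174],[[0,0,0],-0.174],[[0,0,0],-0.174],[[0,0,0],-0.174],[[0,0,0],-0.174],[[0,0,0],-0.174],[[0,0,0],-0.174],[[0,0,0],-0.174]]'
python3 -m pendant '[[[0,0,0],-0.174],[[0,0,0],-0.174],[[0,0,0],-0.174],[[0,0,0],-0.174],[[0,0,0],-0.174],[[0,0,0],-0.174],[[0,0,0],-0.174],[[0,0,0],0]]'
cat > q.py <<'E'
from h import *
from scipy.spatial.transform import Rotation as R
im=get_image("wrist");save(im,"w4.png");ob=get_obs();X=R.from_quat(ob["eef_rot"]).as_matrix()
print("tool yaw",np.arctan2(X[1,0],X[0,0]),ob["eef_pos"],ob["grip_force"])
print("shift tool cm",X.T@(np.r_[.516,-.2065,0]-np.r_[ob["eef_pos"][:2],0])*100)
E
python3 q.py
```

```text
t: 10.02
eef_pos: [0.4586, 0.1842, 0.3024]
eef_rot: [0.974, 0.228, 0.001, -0.0]
wrist_force: [-1.7, -0.2, -2.0]
grip_width: 0.0258
grip_force: 30.0
t: 11.02
eef_pos: [0.5182, -0.2076, 0.3002]
eef_rot: [0.974, 0.228, -0.001, -0.001]
wrist_force: [1.1, 0.5, -1.7]
grip_width: 0.026
grip_force: 30.0
t: 12.02
eef_pos: [0.5181, -0.2059, 0.3001]
eef_rot: [0.598, 0.801, -0.0, -0.001]
wrist_force: [-0.0, 0.4, -1.2]
grip_width: 0.0258
grip_force: 30.0
t: 13.02
eef_pos: [0.5182, -0.2059, 0.3004]
eef_rot: [0.036, 0.999, 0.0, -0.001]
wrist_force: [0.8, 0.4, -1.6]
grip_width: 0.026
grip_force: 30.0
tool yaw 3.06690861606902 [ 0.518191   -0.2059042   0.30064072] 29.997997283935547
shift tool cm [ 0.21404365 -0.07576226  0.00027479]
```

View pics/w4.png

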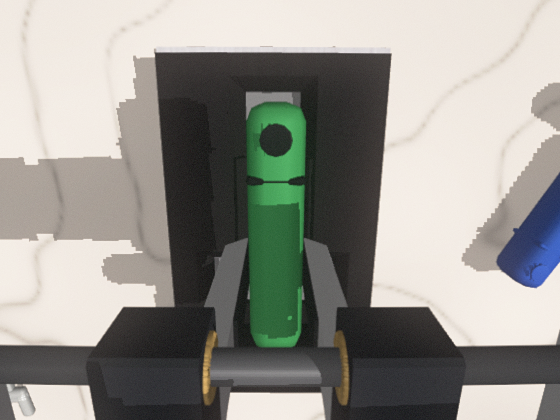

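The pump is held level with its tail up the image at (276,102), lined up with the pocket. I'll check the in-hand offset along its length from the tail end.

Run:
```python
from h import *
from scipy.spatial.transform import Rotation as R
im=get_image("wrist");ob=get_obs();X=R.from_quat(ob["eef_rot"]).as_matrix();z=ob["eef_pos"][2]-.2117
for h in (.012,.017,.024,.030):
    P=ray(im,[[276,102],[276,140]],z+h)
    print(h,((P-ob["eef_pos"])@X*1000).round(1)[:,:2].tolist())
```

```text
0.012 [[78.0, 1.8], [60.5, 1.9]]
0.017 [[78.1, 1.8], [61.1, 1.8]]
0.024 [[78.3, 1.8], [61.9, 1.8]]
0.03 [[78.4, 1.8], [62.7, 1.8]]
```

```bash
python3 -m pendant '[[[0,-0.1,2],0],[[0,0,2],0],[[0,0,1.5],0],[[0,0,1],0],[[0,0,0.3],0],[[0,0,0],0]]'
python3 -m pendant '[[[0,0,0.15],0],[[0,0,0.15],0],[[0,0,0],0]]'
```

```text
t: 13.88
eef_pos: [0.5183, -0.207, 0.2339]
eef_rot: [0.036, 0.999, -0.0, 0.0]
wrist_force: [-0.2, -0.2, -1.2]
grip_width: 0.0256
grip_force: 30.0
t: 14.25
eef_pos: [0.5182, -0.2069, 0.2307]
eef_rot: [0.035, 0.999, 0.0, 0.0]
wrist_force: [-0.5, -0.2, -1.3]
grip_width: 0.0257
grip_force: 30.0
```

```bash
python3 -m pendant '[[[0,0,0.15],0],[[0,0,0.1],0],[[0,0,0],0]]'
python3 -m pendant '[[[0,0,0],0],[[0,0,0],0],[[0,0,0],0],[[0,0,-1],0],[[0,0,-3],0],[[0,0,-2],0],[[0,0,0],0]]' 6
python3 -m pendant '[[[0,0,0],0],[[0,0,0],0],[[0,0,0],0],[[0,0,0],0],[[0,0,0],0],[[0,0,0],0],[[0,0,0],0],[[0,0,0],0]]' 0
python3 - <<'E'
from h import *
a=[get_image(n)["color"] for n in("scene","side")]
cv2.imwrite("pics/r.png",np.hstack([cv2.resize(a[0][210:350,110:278],(400,333)),cv2.resize(a[1][220:390,250:454],(400,333))])[:,:,::-1])
E
```

```text
t: 14.62
eef_pos: [0.5184, -0.2073, 0.2288]
eef_rot: [0.035, 0.999, -0.001, 0.001]
wrist_force: [0.1, -3.3, 4.5]
grip_width: 0.0256
grip_force: 30.0
t: 15.5
eef_pos: [0.5184, -0.207, 0.2899]
eef_rot: [0.035, 0.999, -0.001, 0.001]
wrist_force: [-0.2, -0.5, -0.5]
grip_width: 0.0602
grip_force: 0.0
t: 16.5
eef_pos: [0.5182, -0.2069, 0.2882]
eef_rot: [0.035, 0.999, -0.0, 0.0]
wrist_force: [0.8, -1.5, 0.3]
grip_width: 0.0003
grip_force: 0.0
```

View pics/r.png

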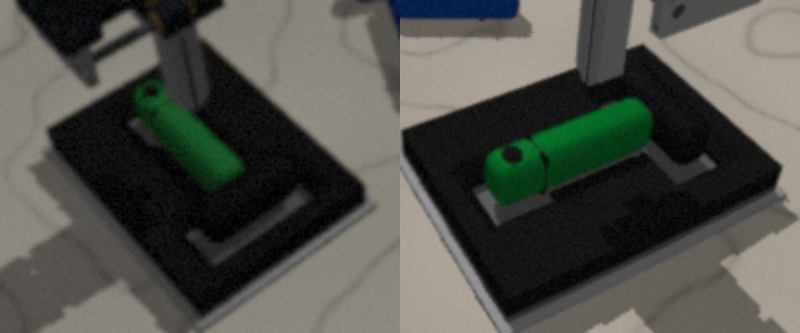

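The pump rests on the lips in the pocket, the right way round. I'll press with closed fingers.

```bash
python3 -m pendant '[[[0.1,0,1.5],0],[[0,0,1.2],0],[[0,0,0.5],0],[[0,0,0.2],0],[[0,0,0.2],0],[[0,0,0.1],0],[[0,0,0],0]]'
python3 -m pendant '[[[0,0,0.1],0],[[0,0,0.1],0],[[0,0,0.1],0],[[0,0,0.1],0]]'
```

```text
t: 17.48
eef_pos: [0.5172, -0.2069, 0.2512]
eef_rot: [0.035, 0.999, -0.0, 0.0]
wrist_force: [0.0, -0.9, 0.9]
grip_width: 0.0004
grip_force: 0.0
t: 17.98
eef_pos: [0.5175, -0.2067, 0.248]
eef_rot: [0.035, 0.999, 0.0, 0.001]
wrist_force: [-1.1, 4.1, 11.0]
grip_width: 0.0005
grip_force: 6.0
```

```bash
python3 -m pendant '[[[0,0,0.1],0],[[0,0,0.1],0],[[0,0,0.1],0]]'
python3 -m pendant '[[[0,0,0.1],0],[[0,0,0.1],0]]'
```

```text
t: 18.35
eef_pos: [0.5173, -0.2069, 0.2444]
eef_rot: [0.035, 0.999, -0.0, 0.0]
wrist_force: [1.7, -0.2, 2.4]
grip_width: 0.0002
grip_force: 0.9
t: 18.6
eef_pos: [0.5174, -0.207, 0.2433]
eef_rot: [0.035, 0.999, -0.0, 0.0]
wrist_force: [-7.8, 3.6, 24.6]
grip_width: 0.0002
grip_force: 12.0
```

It snapped past the lips and bottomed at 44 mm. I'll retreat and verify.

```bash
python3 -m pendant '[[[0,0,0],0],[[0,0,-1],0],[[0,0,-3],0],[[0,0,-4],0],[[0,0,-4],0],[[0,0,-2],0],[[0,0,0],0]]'
python3 - <<'E'
from h import *
a=[get_image(n)["color"] for n in("side","wrist")]
cv2.imwrite("pics/e.png",np.hstack([cv2.resize(a[0][220:390,250:454],(400,333)),cv2.resize(a[1],(400,333))])[:,:,::-1])
E
```

```text
t: 19.48
eef_pos: [0.5172, -0.2069, 0.3832]
eef_rot: [0.035, 0.999, -0.0, 0.001]
wrist_force: [0.5, -0.2, 0.2]
grip_width: 0.0005
grip_force: 0.0
```

View pics/e.png

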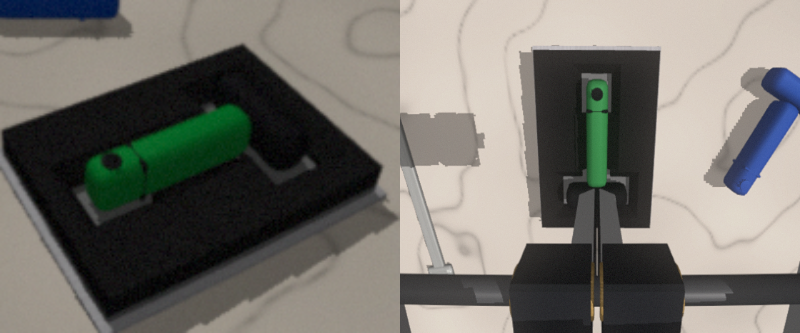

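The pump is seated low and level, with its handle in the wide end and even gaps all round. I'll hand it in.

```bash
python3 -c "from rig import close_job;print(close_job())"
```

```text
the job is handed in; nothing more can be done
None
```

The T-handle pump is pressed home in the pocket the right way round and released, and the job was handed in at about 19.5 s; no verdict came back, but the final pictures show it seated and level with the arm clear.

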